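Hang the handpiece back in the empty hook of a crowded rack

TASK

Take the steel handpiece out of its wooden stand on the bench and hang it in the one empty slotted hook of the handpiece rack: slide its neck into the slot past the spring wire until it is fully home at the back of the slot, let it down gently so that it hangs freely by its collar, and let go. The empty hook's height is set by hand and differs from time to time, so find it by touch or sight; do not force anything and do not knock or shift the handpieces hanging on either side or the other things on the bench.

Things in the scene. Friction and masses are not known exactly. Their poses are not given: they have to be found in the camera images.
- handpiece: the loose steel handpiece to hang; 148 mm tall (all sizes in mm), round about its z axis (up). Origin at its lower tip, on the axis. Grip body up to 23 in diameter from 31 to 111 above the origin, neck 12.5 in diameter from 111 to 120, then a dark sleeve collar 20 in diameter from 120 to 148 (its top). About 200 g (150 to 250). It stands in the wooden stand; take it by the collar from above
- neck (a point): the point on the handpiece's axis at mid-neck, 115 above its origin
- stand: the turned wooden stand that the handpiece stands in: fixed, 66 tall, foot 68 in diameter, bore 28 in diameter from the top down to 33 above the bench. Origin at the centre of its foot, z up; lift the handpiece at least 40 to take it out. (The bench lamp's shade hangs 620 above the bench over x 0.61 to 0.73 m, y -0.25 to -0.13 m: keep the arm clear of it)
- rack: the low rack, fixed: foot board 110 x 270 x 16 mm, two posts, a level rail along its y axis 82 to 98 above the bench. Origin on the bench under the middle of the rail; its -x axis points to the open side of the hooks, towards the robot. Five clamp blocks at 45 pitch on the rail, each with a hook on a stem; only collars stand above the hooks
- hook_block: the clamp block under the empty hook, fixed; one of the three inner places. Origin 78 mm above the bench; axes as the rack. Its hook is a level steel plate 5 thick, 31 wide, clamped; springy, it gives 1 per 4 N up or down, at most 5. The height of the plate's top is in NO pose: 146 to 182 above the bench. In block axes the plate's solid part runs from x = -28 to -2, its slot from x = -28 to -59
- home (a point): point on the hook block, 35 mm in front (-x) of its origin and at its height: the handpiece's axis belongs on the vertical line through it, 1 short of the slot's closed end. The slot is 15 wide, flared at the mouth; a brass wire spring on its +y side narrows it to 10 about 8 before home; the neck pushes it aside with 3 to 12 N. To enter, the 9 tall neck must be level with the 5 thick plate
- neighbour_a: handpiece of the same kind hanging loose in an end hook of the rack; origin at its lower tip, z up. The hooks of the neighbours have different heights, 156 to 170
- neighbour_b: another of these, in an inner hook of the rack
- neighbour_c: another of these, in an inner hook of the rack
- neighbour_d: another of these, in the other end hook of the rack
- loupe: black eye loupe, 30 in diameter, 31 tall, loose on the bench, to be left alone; origin under its centre
- flat_pliers: flat-nose pliers, 53 x 126 x 11, lying loose on the bench, to be left alone; origin under the centre
There are look-alikes about, which are no part of the job. Several things have the shape of the stand; the one meant has the colours described above. What is shaped like the handpiece but purple or turquoise is not meant.

How it is judged:
By the outcome, as a careful person would: the job done as asked, in the order asked, and still so for the second after the job is handed in, with the robot touching nothing.
It also fails if it takes over 67 s, if anything falls off the work surface, if the arm or the gripper's body presses on something with over 40 N, if the wrist force passes 120 N, or if a joint passes its speed limit or range.

ROBOT

A 7-joint arm with a two-finger parallel gripper is mounted at the origin on a cart in front of the work surface, level with it; the furniture and walls round the work are solid. World frame = base frame: x ahead of the robot, y to its left, z up, the work surface at z = 0. Lengths are in m, angles in rad, forces in N, time in s.
With the tool pointing down it reaches from about 0.35 to 0.775 m from the base axis. Payload 3.1 kg.
Tool frame: the origin (TCP) lies between the finger pads; the fingertips stand 14 mm ahead of it and the grasp point (between the pads) lies 5 mm behind it (robot.finger_overhang is the distance from the TCP to the fingertips, in m); z points along the fingers, y is the line along which they close (so a half turn about z gives the same grasp; the last joint's range is limited). The gripper opens to 85 mm and grips with 20 to 120 N. Pads are 22 mm wide; open, the fingers measure 114 mm over their backs; the gripper's body (76 mm by 85 mm) begins 54 mm behind the grasp point. The pads swing forward as they close: fully open they stand 13 mm farther back than shut.
Start: joints at [-1.343, 0.311, 0.014, 1.512, -0.004, 1.319, -0.027], TCP at [0.147, 0.53, 0.21] pointing down, gripper open.
Joint ranges: [-2.7, 2.7], [-0.3, 1.91], [-1.27, 1.3], [0.12, 2.57], [-1.44, 4.58], [0.2, 2.03], [-3.05, 3.05]. Speed limits (rad/s): [2.79, 2.79, 3.14, 3.14, 3.14, 3.14, 3.14].

INTERFACE

Orientations are given as [roll, pitch, yaw] about the fixed x, y, z axes, in that order (R = Rz(yaw) Ry(pitch) Rx(roll)).
In Python, from station import robot, optics, ticket gives the robot as it stands.
- The arm moves only by the tool send_rows, never from a script. Its arguments are lists of equal length, an entry for each row: "delta_pos": the shift along the world's x, y, z each as a share of 25 mm, from -1 to 1, a list of three; "twist": the turn, a rotation vector about the world's x, y, z each as a share of 0.1 rad, from -1 to 1, a list of three. In form: {"delta_pos": [[x, y, z], ...], "twist": [[ax, ay, az], ...]}. A call has 1 to 8 rows; each row shifts and turns the commanded pose from where the row before left it; what a row does not reach is not made up. A row lasts 1/12 s, in which the tool goes at most 41.7 mm and 7.16 degrees, less where a joint would pass 70% of its speed; a pose out of reach is approached as far as the arm can. A call with a number of a shift or a turn outside -1 to 1 is refused whole. A call with a gripper value outside its range is refused whole. "claw" is the opening, from 0 (shut) to 1 (fully open), set as the call begins (left out, the last holds). The fingers move at their own pace and stop on an object; the grip force is fixed at half the most. Time passes only in rows, so rows that do not move let the fingers close. It gives the time, the measured TCP pose, the force, the opening and the grip force at its end, in the units of the state.
- robot.sense(): the state, without advancing time (a new reading comes with each control period).
- optics.get_image(name): name is "side" or "top"; returns a dict with "image" (384x512x3 uint8, blue, green, red), "fx", "fy", "cx", "cy" (pixels), "rvec" (rotation vector, rad) and "tvec" (3), from world to camera coordinates, as OpenCV has them. Camera axes: x right, y down, z forward; pixel columns grow to the right and rows downward; lengths in m; the calibration is good to about 2 mm. A picture is of the moment at which its call begins. There is no depth.
- ticket.close_job(): hands the job in; it is judged then, once.
Trained networks look in a picture, given as the dict that the camera call returned (one of the last four; its "shot" number tells which), for a name from the list of things; names that differ only in an ending like _2 or _b are one class to them, and where a whole thing is asked for, a point or a joint stands for the part that bears it (a point fixed in the world has none). Each returns a list of dicts, best first, with "conf" (0 to 1); they miss things now and then, are a little off and sometimes report something else, mostly with a low value. They report only what shows in the picture. A call takes as long as a camera call. They do not tell look-alikes from the thing itself.
- optics.spot_in(picture, thing): "location" ([x, y, z] in m, in world coordinates, good to about 4 mm: the middle of the surface that is visible of it).
- optics.outline_of(picture, thing): "pixels" (384x512 bool, what is visible of it).
The state is a dict: "time_s": time; "q": joint angles; "qd": joint speeds; "joint_efforts": joint torques, N m; "position": TCP position; "ee_rot": TCP orientation; "wrist_force": force on the tool from outside, world axes, zero at the start; "torque": the same for the moment, N m; "width": finger opening in m; "finger_force": force on a finger pad.
Only numpy, scipy, OpenCV 4.12 (cv2) and the standard library are available. Lean on these libraries where they do the work, as an engineer would, in place of code of your own. Each camera call takes 0.05 s, during which the arm holds its last target. There are 200 camera calls.

## Working session

There is one attempt and no reset: what is moved stays moved. The work goes in short steps, Python scripts to look and compute and a tool call to move; the robot and the scene stay as the last step left them, time stands still between calls to the robot, and variables do not carry over. Pictures are saved under pics/ and viewed, at most 10 in all, crops included, and the job is handed in when it is done.

Besides the shell and the picture viewer there is one more tool, called after "Call:" as name(argument=value, ...), one argument or row to a line, values as JSON. send_rows: Moves the arm, as the interface text tells. Its arguments: {"type":"object","properties":{"delta_pos":{"type":"array"},"twist":{"type":"array"},"claw":{"type":"number"}},"required":["delta_pos","twist"]}

```bash
mkdir -p pics; ls
cat > h.py <<'E'
import numpy as np, cv2
from station import robot, optics, ticket
def P(d):
    R,_=cv2.Rodrigues(np.array(d["rvec"],float)); K=np.array([[d["fx"],0,d["cx"]],[0,d["fy"],d["cy"]],[0,0,1]])
    return K,R,np.array(d["tvec"],float).reshape(3)
def proj(d,p):
    K,R,t=P(d); q=K@(R@np.array(p,float)+t); return q[:2]/q[2]
def ray(d,uv):
    K,R,t=P(d); return -R.T@t, R.T@np.linalg.inv(K)@np.array([uv[0],uv[1],1.])
def atz(d,uv,z):
    c,r=ray(d,uv); return c+r*(z-c[2])/r[2]
def tri(d1,a,d2,b):
    c1,r1=ray(d1,a); c2,r2=ray(d2,b); s=np.linalg.lstsq(np.c_[r1,-r2],c2-c1,rcond=None)[0]
    p,q=c1+s[0]*r1,c2+s[1]*r2; return (p+q)/2, np.linalg.norm(p-q)
E
python3 - <<'E'
from h import *
np.set_printoptions(precision=4,suppress=True)
s=robot.sense(); print(s["time_s"],s["position"],s["ee_rot"],s["wrist_force"],s["width"])
D={n:optics.get_image(n) for n in("side","top")}
for n,d in D.items():
    cv2.imwrite(f"pics/{n}1.png",d["image"]); print(n,"cam",ray(d,(256,192)))
    for t in("handpiece","stand","rack","hook_block","loupe","flat_pliers"):
        for o in optics.spot_in(d,t): print(t,round(o["conf"],2),np.array(o["location"]),proj(d,o["location"]).round())
E
```

```text
pics
0.0 [0.1464 0.5293 0.2089] [-3.1392  0.0001  2.8719] [-0.474  -0.7603  0.7086] 0.0854021370046296
side cam (array([-0.0579, -0.8834,  0.691 ]), array([ 0.485 ,  0.7269, -0.4863]))
handpiece 0.79 [0.3895 0.2308 0.0693] [171. 184.]
handpiece 0.59 [0.3833 0.3221 0.0557] [156. 177.]
handpiece 0.47 [0.4659 0.2873 0.1074] [184. 159.]
stand 0.66 [0.7362 0.1373 0.0288] [286. 176.]
stand 0.63 [0.4339 0.3852 0.0375] [164. 170.]
stand 0.57 [0.4637 0.2746 0.0246] [188. 185.]
rack 0.96 [0.5851 0.027  0.0101] [267. 211.]
hook_block 0.59 [0.5786 0.0664 0.1666] [256. 156.]
loupe 0.72 [ 0.4776 -0.2429  0.0208] [297. 271.]
flat_pliers 0.58 [ 0.5741 -0.3086  0.0084] [348. 275.]
top cam (array([0.3925, 0.0388, 1.4343]), array([ 0.1061,  0.0044, -0.9947]))
stand 0.93 [0.7167 0.1556 0.03  ] [221. 136.]
stand 0.73 [0.4341 0.4001 0.024 ] [140. 227.]
stand 0.66 [0.4665 0.2774 0.0111] [181. 217.]
rack 0.95 [0.5725 0.0627 0.0144] [250. 183.]
hook_block 0.63 [0.5892 0.063  0.1667] [249. 170.]
hook_block 0.34 [0.4661 0.2789 0.009 ] [181. 217.]
loupe 0.67 [ 0.4755 -0.2368  0.0245] [348. 214.]
flat_pliers 0.74 [ 0.5725 -0.3075  0.0102] [368. 183.]
flat_pliers 0.73 [0.59   0.0642 0.1689] [249. 170.]
```

Run:
```python
import cv2,numpy as np
a=cv2.imread("pics/side1.png")[90:290,130:390]; b=cv2.imread("pics/top1.png")[110:260,120:390]
a=cv2.resize(a,(800,None) if 0 else (780,600),interpolation=cv2.INTER_CUBIC); b=cv2.resize(b,(810-30,433),interpolation=cv2.INTER_CUBIC)
cv2.imwrite("pics/a1.png",a);cv2.imwrite("pics/b1.png",b)
```

```text
(no output)
```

View pics/a1.png

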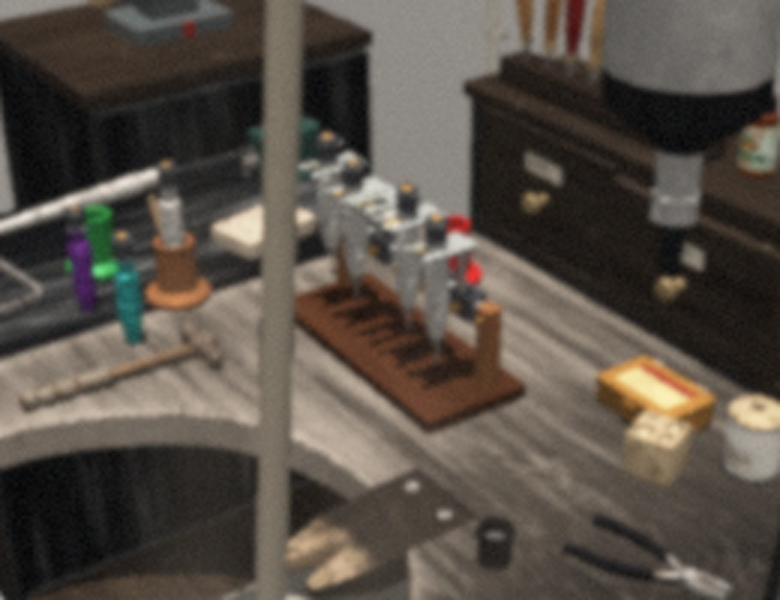

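View pics/b1.png

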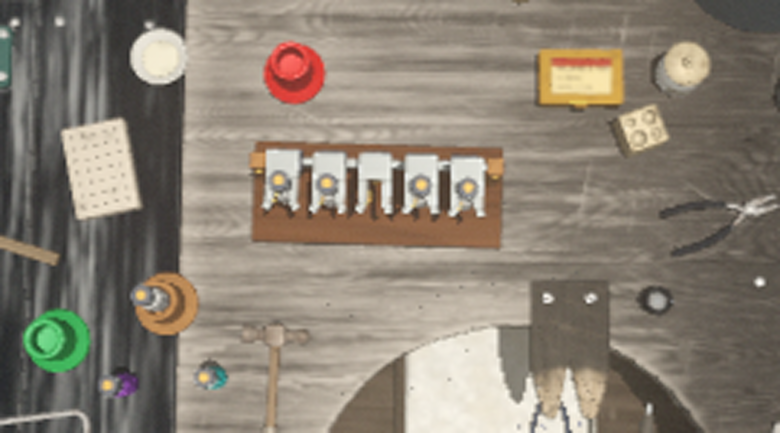

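The side view crop shows the steel handpiece in the brown stand at full-frame (189,165), purple look-alike at (157,180), turquoise at (173,190), green stand at (163,170) and red stand at (285,175). In the top view the steel one is at (172,213), purple (161,242), turquoise (193,240), green stand (140,227), red stand (221,136). The empty hook is the middle one, at (250,174). I choose the steel piece in the brown stand and check it close up.

Run:
```python
import cv2,numpy as np
S=cv2.imread("pics/side1.png"); T=cv2.imread("pics/top1.png")
def c(im,u,v,w,h,k): return cv2.resize(im[v:v+h,u:u+w],(w*k,h*k),interpolation=cv2.INTER_CUBIC)
o=np.zeros((600,800,3),np.uint8)
o[:300,:250]=cv2.resize(c(S,170,138,50,60,5),(250,300))
o[:300,260:800]=c(S,226,128,54*1+6,30,9)[:300,:540] if 0 else cv2.resize(c(S,226,128,72,40,1),(540,300),interpolation=cv2.INTER_CUBIC)
o[300:,:250]=cv2.resize(T[195:243,160:200],(250,300),interpolation=cv2.INTER_CUBIC)
o[300:,260:]=cv2.resize(T[156:206,205:295],(540,300),interpolation=cv2.INTER_CUBIC)
cv2.imwrite("pics/c1.png",o)
```

```text
(no output)
```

View pics/c1.png

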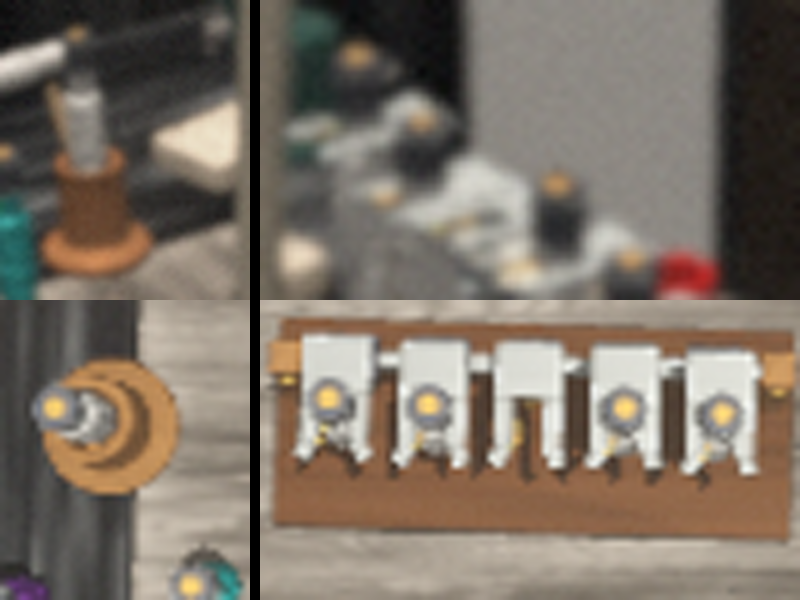

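Close crop: the chosen piece is bare steel with a dark collar in the tan wooden stand, as described. The cap is at top (168.6,212.1) and side (185.4,144.6). The empty plate's back edge runs (244.5,163.5)-(255.5,163.8) in the top view and (255.1,148.7)-(261.7,153.3) in the side view.

Run:
```python
from h import *
np.set_printoptions(precision=4,suppress=True)
S=optics.get_image("side");T=optics.get_image("top")
for n,a,b in [("a",(216.5,172.3),(239.1,135.3)),("b",(233,173.3),(247.9,144.3)),("c",(265.8,174),(265.9,152.4)),("d",(282,174.8),(275.6,162.4)),("hp",(168.6,212.1),(185.4,144.6)),("backR",(255.5,163.8),(261.7,153.3)),("backL",(244.5,163.5),(255.1,148.7))]:
    print(n,*tri(T,a,S,b))
for z in(.146,.165,.182): print(z,atz(T,(249.8,170),z), "slot end",atz(T,(249.9,172.3),z),"prongL",atz(T,(242.8,182.5),z),"prongR",atz(T,(254.2,183),z))
print("foot",atz(T,(177.6,215.3),.01))
for d,n in((T,"T"),(S,"S")):
  for o in optics.outline_of(d,"neck")[:3]:
    ys,xs=np.nonzero(o["pixels"]);print(n,o["conf"],xs.min(),xs.max(),ys.min(),ys.max())
  for o in optics.spot_in(d,"neighbour_a"): print(n,o["conf"],o["location"])
  for o in optics.spot_in(d,"hook_block")[:2]: print("hb",o["conf"],o["location"])
```

```text
a [0.5784 0.1517 0.1995] 0.0011912544626417217
b [0.5779 0.1072 0.1873] 0.0020853225666749094
c [0.575  0.0171 0.1962] 0.0022674663156530823
d [ 0.5742 -0.0275  0.1847] 0.0013317201590886132
hp [0.473  0.2883 0.1508] 0.0018798343712186296
backR [0.5973 0.0507 0.1773] 0.018481228425729374
backL [0.5971 0.0814 0.1801] 0.019428745443936742
0.146 [0.5928 0.0624 0.146 ] slot end [0.5862 0.0621 0.146 ] prongL [0.5569 0.082  0.146 ] prongR [0.5555 0.0497 0.146 ]
0.165 [0.5898 0.062  0.165 ] slot end [0.5833 0.0617 0.165 ] prongL [0.5545 0.0814 0.165 ] prongR [0.5531 0.0495 0.165 ]
0.182 [0.5872 0.0617 0.182 ] slot end [0.5808 0.0614 0.182 ] prongL [0.5523 0.0808 0.182 ] prongR [0.551  0.0494 0.182 ]
foot [0.4711 0.288  0.01  ]
T 0.5 154 166 240 246
T 0.39 165 177 209 217
T 0.62 [0.5788, 0.108, 0.1889]
T 0.56 [0.5755, 0.154, 0.1978]
T 0.5 [0.5683, 0.0257, 0.1936]
hb 0.43 [0.5886, 0.066, 0.1655]
S 0.76 182 190 144 172
S 0.49 167 176 167 204
S 0.48 151 161 158 192
S 0.7 [0.5722, 0.0989, 0.1286]
S 0.65 [0.5649, -0.0293, 0.1274]
S 0.62 [0.5774, 0.1477, 0.1381]
S 0.54 [0.5746, 0.0118, 0.1336]
hb 0.72 [0.5737, 0.0996, 0.1243]
hb 0.61 [0.5777, 0.0653, 0.1659]
```

Run:
```python
from h import *
S=optics.get_image("side");T=optics.get_image("top")
for z in(0,.066,.10,.151,.181): print(z,proj(T,(.471,.288,z)).round(1),proj(S,(.471,.288,z)).round(1))
o=np.zeros((600,800,3),np.uint8)
o[:,:390]=cv2.resize(S["image"][135:195,170:209],(390,600),interpolation=cv2.INTER_CUBIC)
o[:,400:]=cv2.resize(T["image"][195:240,158:188],(400,600),interpolation=cv2.INTER_CUBIC)
cv2.imwrite("pics/d1.png",o)
```

```text
0 [178.1 215.5] [188.9 189.2]
0.066 [174.3 214.3] [187.  170.3]
0.1 [172.2 213.6] [186.  160.3]
0.151 [168.8 212.5] [184.5 144.8]
0.181 [166.7 211.8] [183.6 135.4]
```

View pics/d1.png

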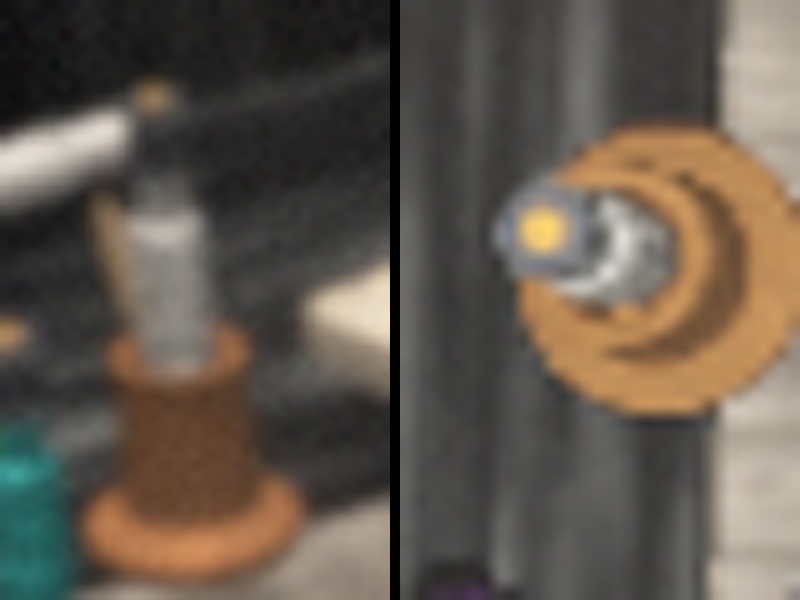

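The cap triangulates to z≈0.151 (shoulder resting at 33 mm, tip about 2 mm up), with its axis at (0.472,0.288). Next is the empty plate's height, by overlaying its known outline.

```bash
cat > ov.py <<'E'
from h import *
H=np.array([.5764,.0620]); yw=-.0234; c,s=np.cos(yw),np.sin(yw)
def W(x,y,z): return (H[0]+c*x-s*y,H[1]+s*x+c*y,z)
def plate(d,k,u0,v0,im,z,yo=0,col=(0,0,255)):
    pts=[(33,-15.5),(33,15.5),(-24,15.5),(-24,7.5),(7,7.5),(7,-7.5),(-24,-7.5),(-24,-15.5)]
    q=np.array([proj(d,W(x/1e3,(y+yo)/1e3,z)) for x,y in pts]); q=((q+.5-[u0,v0])*k)
    cv2.polylines(im,[q.astype(np.int32)],True,col,1)
E
python3 - <<'E'
from ov import *
S=optics.get_image("side")
u0,v0,w,h,k=234,132,44,32,9
o=np.zeros((h*k*2,w*k*2,3),np.uint8)
for i,z in enumerate((None,.154,.166,.178)):
    im=cv2.resize(S["image"][v0:v0+h,u0:u0+w],(w*k,h*k),interpolation=cv2.INTER_CUBIC)
    if z: plate(S,k,u0,v0,im,z); plate(S,k,u0,v0,im,.167,-45,(0,255,0)); plate(S,k,u0,v0,im,.158,45,(0,255,0))
    o[(i//2)*h*k:(i//2+1)*h*k,(i%2)*w*k:(i%2+1)*w*k]=im
cv2.imwrite("pics/e1.png",o)
E
```

```text
(no output)
```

View pics/e1.png

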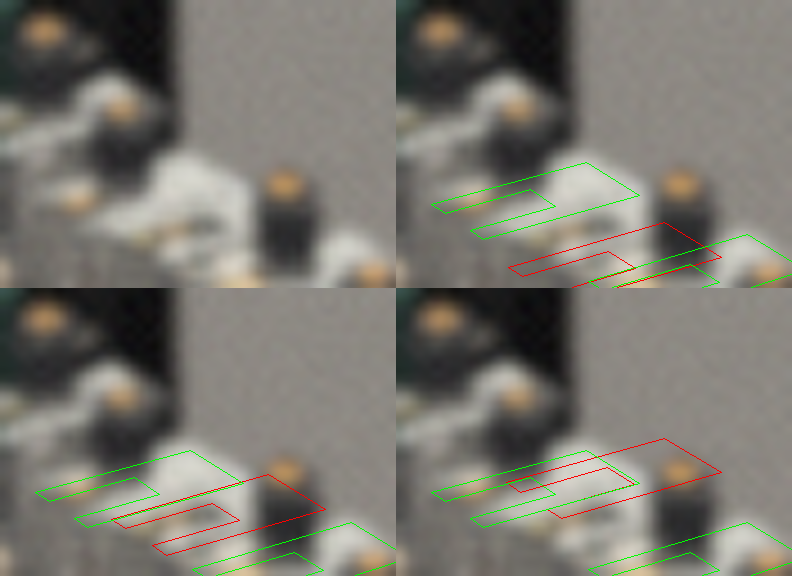

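Call:
send_rows(
  delta_pos=[
    [0.8,-0.4,0.4],
    [1,-0.6,0.4],
    [1,-0.7,0.4],
    [1,-0.8,0.4],
    [1,-0.8,0.4],
    [1,-0.8,0],
    [1,-0.8,0],
    [1,-0.8,0],
  ],
  twist=[
    [0,0,-1],
    [0,0,-1],
    [0,0,-1],
    [0,0,-1],
    [0,0,-1],
    [0,0,-1],
    [0,0,-1],
    [0,0,-1],
  ],
  claw=1,
)

```text
time_s: 1.92
position: [0.3427, 0.3867, 0.2605]
ee_rot: [3.141, -0.001, 2.067]
wrist_force: [0.2, 0.4, 0.1]
width: 0.0856
finger_force: 0.0
```

The overlay shows the white plate at panel pixel (205,190) is neighbour b's. The empty plate's slot end is at about (215,225), which fits the z = 0.166 outline (estimate 0.165). Now going above the handpiece.

Call:
send_rows(
  delta_pos=[
    [0.9,-0.7,0],
    [0.9,-0.7,0],
    [0.9,-0.7,0],
    [0.9,-0.7,0],
    [0.8,-0.6,0],
    [0.78,-0.55,0],
    [0,0,0],
    [0,0,0],
  ],
  twist=[
    [0,0,-1],
    [0,0,-1],
    [0,0,-1],
    [0,0,-1],
    [0,0,-1],
    [0,0,-0.2],
    [0,0,0],
    [0,0,0],
  ],
)

```text
time_s: 2.58
position: [0.4722, 0.2873, 0.2599]
ee_rot: [3.141, 0.001, 1.548]
wrist_force: [-0.5, 0.4, -0.1]
width: 0.0859
finger_force: 0.0
```

Call:
send_rows(
  delta_pos=[
    [0,0,-0.8],
    [0,0.02,-0.8],
    [0,0,-0.8],
    [0,0,-0.8],
    [0,0,-0.8],
    [0,0,-0.5],
    [0,0,-0.34],
    [0,0,0],
  ],
  twist=[
    [0,0,0],
    [0,0,0],
    [0,0,0],
    [0,0,0],
    [0,0,0],
    [0,0,0],
    [0,0,0],
    [0,0,0],
  ],
)

```text
time_s: 3.25
position: [0.4685, 0.2901, 0.137]
ee_rot: [-3.137, 0.002, 1.554]
wrist_force: [-0.3, -0.7, -0.4]
width: 0.0852
finger_force: 0.0
```

Run:
```python
from h import *
S=optics.get_image("side");T=optics.get_image("top")
p=robot.sense()["position"]; print(p)
o=np.zeros((480,800,3),np.uint8)
a=cv2.resize(S["image"][130:190,160:210],(400,480),interpolation=cv2.INTER_CUBIC)
b=cv2.resize(T["image"][190:238,150:190],(400,480),interpolation=cv2.INTER_CUBIC)
for d,im,u0,v0,k in((S,a,160,130,8),(T,b,150,190,10)):
    for z in (0,.014): 
        q=(proj(d,(p[0],p[1],p[2]-z))+.5-[u0,v0])*k; cv2.circle(im,tuple(int(v) for v in q),3,(0,0,255),-1)
o[:,:400]=a;o[:,400:]=b
cv2.imwrite("pics/f1.png",o)
```

```text
[0.47073931 0.29034624 0.13945231]
```

View pics/f1.png

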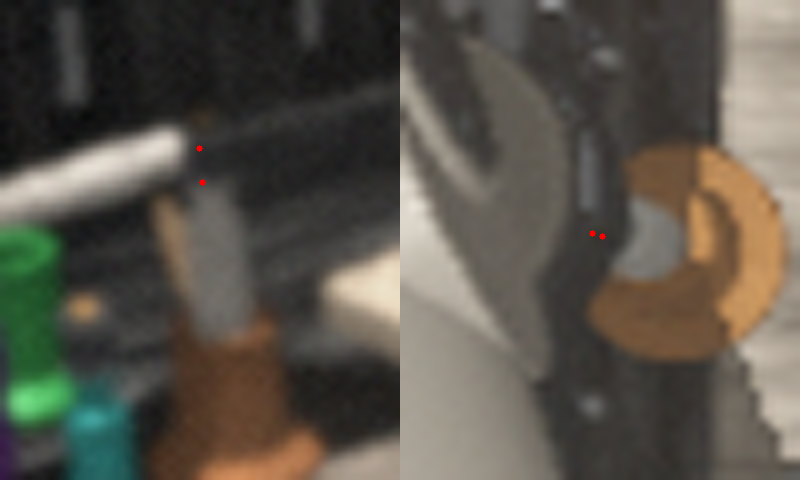

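The TCP dots fall on the collar in both views (side panel (200,150)), and the handpiece stands upright. Closing.

Call:
send_rows(
  delta_pos=[
    [0.04,-0.08,0],
    [0,0,0],
    [0,0,0],
    [0,0,0],
  ],
  twist=[
    [0,0,0],
    [0,0,0],
    [0,0,0],
    [0,0,0],
  ],
)

```text
time_s: 3.68
position: [0.4725, 0.2876, 0.1397]
ee_rot: [3.141, -0.001, 1.552]
wrist_force: [-0.4, 0.3, -0.0]
width: 0.0856
finger_force: 0.0
```

Call:
send_rows(
  delta_pos=[
    [0,0,0],
    [0,0,0],
    [0,0,0],
    [0,0,0],
    [0,0,0],
    [0,0,0],
    [0,0,0],
    [0,0,0],
  ],
  twist=[
    [0,0,0],
    [0,0,0],
    [0,0,0],
    [0,0,0],
    [0,0,0],
    [0,0,0],
    [0,0,0],
    [0,0,0],
  ],
  claw=0,
)

```text
time_s: 4.35
position: [0.4721, 0.2874, 0.139]
ee_rot: [-3.142, 0.0, 1.552]
wrist_force: [0.8, -0.2, -0.6]
width: -0.0
finger_force: 0.0
```

Call:
send_rows(
  delta_pos=[
    [0,0,0],
    [0,0,0],
    [0,0,0],
    [0,0,0],
  ],
  twist=[
    [0,0,0],
    [0,0,0],
    [0,0,0],
    [0,0,0],
  ],
)

```text
time_s: 4.68
position: [0.4721, 0.2874, 0.139]
ee_rot: [3.142, 0.0, 1.552]
wrist_force: [-0.3, 0.6, 0.0]
width: 0.0
finger_force: 0.0
```

The fingers shut on nothing, so I'm looking before moving.

Run:
```python
from h import *
S=optics.get_image("side");T=optics.get_image("top")
p=robot.sense()["position"]; print(p)
o=np.zeros((600,800,3),np.uint8)
a=cv2.resize(S["image"][110:185,160:210],(400,600),interpolation=cv2.INTER_CUBIC)
b=cv2.resize(T["image"][180:240,150:190],(400,600),interpolation=cv2.INTER_CUBIC)
a=cv2.convertScaleAbs(a,alpha=2,beta=10);b=cv2.convertScaleAbs(b,alpha=1.8,beta=10)
for d,im,u0,v0,k in((S,a,160,110,8),(T,b,150,180,10)):
    for z in (0,.014): 
        q=(proj(d,(p[0],p[1],p[2]-z))+.5-[u0,v0])*k; cv2.circle(im,tuple(int(v) for v in q),3,(0,0,255),-1)
o[:,:400]=a;o[:,400:]=b
cv2.imwrite("pics/g1.png",o)
```

```text
[0.4720691  0.28736332 0.13900198]
```

View pics/g1.png

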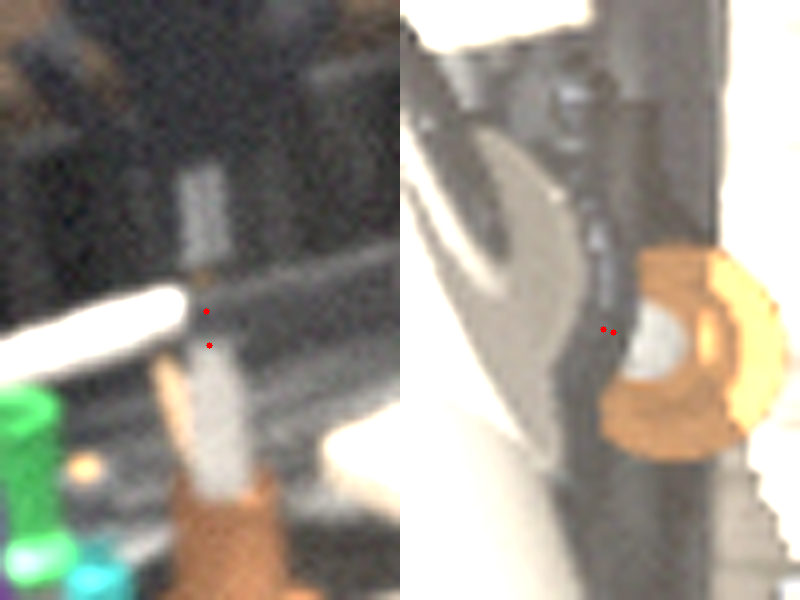

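The handpiece is undisturbed: cap still at full-frame (185,144). The fingers appear as a light block at side panel (205,215), ending just above the cap rather than around the collar, so the real tip is not where I assumed. I'll raise the arm and compare open and shut pictures numerically.

Call:
send_rows(
  delta_pos=[
    [0,0,0.8],
    [0,0,0.8],
    [0,0,0.8],
    [0,0,0.8],
    [0,0,0],
    [0,0,0],
    [0,0,0],
    [0,0,0],
  ],
  twist=[
    [0,0,0],
    [0,0,0],
    [0,0,0],
    [0,0,0],
    [0,0,0],
    [0,0,0],
    [0,0,0],
    [0,0,0],
  ],
)

```text
time_s: 5.45
position: [0.4712, 0.287, 0.2176]
ee_rot: [-3.139, 0.002, 1.552]
wrist_force: [-0.2, -0.1, 0.4]
width: -0.0001
finger_force: 0.0
```

Run:
```python
from h import *
s=robot.sense();print(s["position"],s["q"],s["width"])
for n in("side","top"): cv2.imwrite(f"pics/{n}_shut.png",optics.get_image(n)["image"])
```

```text
[0.47120243 0.28696736 0.21757012] [-0.89743847  0.32560006  0.4275348   1.50289812 -0.13622317  1.34543516
 -0.47783562] -0.00011656467486206744
```

Call:
send_rows(
  delta_pos=[
    [0,0,0],
    [0,0,0],
    [0,0,0],
    [0,0,0],
    [0,0,0],
    [0,0,0],
    [0,0,0],
    [0,0,0],
  ],
  twist=[
    [0,0,0],
    [0,0,0],
    [0,0,0],
    [0,0,0],
    [0,0,0],
    [0,0,0],
    [0,0,0],
    [0,0,0],
  ],
  claw=1,
)

```text
time_s: 6.22
position: [0.4721, 0.2874, 0.219]
ee_rot: [3.141, -0.0, 1.552]
wrist_force: [-0.3, -0.2, 0.1]
width: 0.0853
finger_force: 0.0
```

Run:
```python
from h import *
s=robot.sense();p=np.array(s["position"]);print(p,s["width"])
o=np.zeros((600,800,3),np.uint8)
for i,n in enumerate(("side","top")):
    d=optics.get_image(n); cv2.imwrite(f"pics/{n}_open.png",d["image"])
    A=cv2.imread(f"pics/{n}_shut.png"); B=d["image"]
    df=cv2.GaussianBlur(np.abs(A.astype(float)-B).max(2),(3,3),0)>18
    ys,xs=np.nonzero(df); print(n,df.sum(),xs.min(),xs.max(),ys.min(),ys.max())
    for z in(-.014,.005,.06): print(z,proj(d,p+[0,0,z]).round(1),proj(d,p+[-.043,0,z-.0]).round(1),proj(d,p+[.043,0,z]).round(1))
    c=proj(d,p).astype(int); k=6; u0,v0=c[0]-33,c[1]-30-(10 if i==0 else 0)
    for j,im in enumerate((A,B)):
        q=cv2.convertScaleAbs(cv2.resize(im[v0:v0+50,u0:u0+66],(396,300),interpolation=cv2.INTER_CUBIC),alpha=1.7,beta=10)
        for z in(-.014,.005): cv2.circle(q,tuple(int(v) for v in (proj(d,p+[0,0,z])+.5-[u0,v0])*6),2,(0,0,255),-1)
        o[i*300:i*300+300,j*400:j*400+396]=q
cv2.imwrite("pics/k1.png",o)
```

```text
[0.47210356 0.28739523 0.21904838] 0.08531474721875297
side 1046 46 204 24 117
-0.014 [183.3 127.7] [169.8 130.9] [196.3 124.5]
0.005 [182.6 121.5] [169.  124.7] [195.8 118.4]
0.06 [180.8 103.2] [166.9 106.1] [194.3 100.3]
top 235 95 234 178 358
-0.014 [165.2 210.9] [164.7 227. ] [165.6 194.9]
0.005 [163.7 210.4] [163.2 226.8] [164.2 194.2]
0.06 [159.3 208.9] [158.8 226.1] [159.8 192. ]
```

View pics/k1.png

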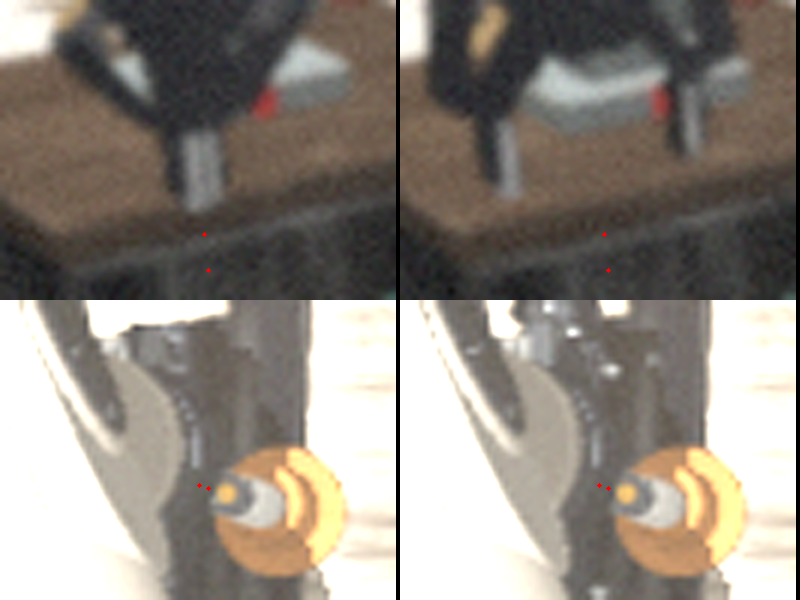

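In the raised picture the shut fingertip is at side panel (203,208), where the stated geometry puts it at (209,270). That is about 10 px, or roughly 31 mm, higher along the tool axis. Checking what the robot itself says.

Run:
```python
from h import *
for o in(robot,optics,ticket): print([(n,getattr(o,n) if not callable(getattr(o,n)) else "fn") for n in dir(o) if n[0]!="_"])
print(robot.sense())
d=optics.get_image("side");A=cv2.imread("pics/side_shut.png")
# columns of the shut finger: grey profile down the image around u=183
for v in range(105,132): print(v,A[v,178:190].mean(1).round().astype(int), d["image"][v,178:190].mean(1).round().astype(int))
```

```text
[('IKError', 'fn'), ('finger_overhang', 0.014), ('sense', 'fn')]
[('get_image', 'fn'), ('outline_of', 'fn'), ('spot_in', 'fn')]
[('close_job', 'fn')]
{'time_s': 6.3167, 'q': array([-0.89744767,  0.32458299,  0.42785248,  1.50064201, -0.13616188,
        1.34583569, -0.47790815]), 'qd': array([-1.62335578e-05,  1.22206479e-03, -9.79023416e-04,  2.39016328e-03,
       -4.66466393e-04,  5.15709752e-04,  5.19834959e-04]), 'joint_efforts': array([ 7.79182919e-04, -3.65116704e+01,  3.18875313e+00, -2.30231720e+01,
        1.23293299e-02,  1.47797891e-03,  2.57713663e-05]), 'position': array([0.47207631, 0.28738068, 0.2190245 ]), 'ee_rot': array([ 3.14154527e+00, -2.44615971e-05,  1.55182620e+00]), 'wrist_force': array([ 0.16987655,  0.51891781, -0.0257794 ]), 'torque': array([ 0.04220292, -0.02107009, -0.00295954]), 'finger_force': 0.0, 'width': 0.08523478377773583}
105 [26 38 48 53 50 56 55 45 44 51 47 49] [53 57 53 54 50 53 52 50 51 49 52 51]
106 [29 47 63 69 62 64 64 49 45 46 50 49] [53 53 50 51 53 50 51 50 52 52 48 48]
107 [30 48 68 75 69 72 62 50 42 47 48 49] [54 54 53 54 54 51 55 49 
[... 1232 characters left out ...]
 41 46 34 35 34 31 28] [36 34 39 42 38 41 41 38 38 34 31 33]
124 [38 36 42 41 38 39 30 34 32 30 26 23] [41 35 44 38 33 34 33 33 28 28 27 23]
125 [38 36 36 34 33 27 33 27 30 23 25 24] [39 35 33 34 31 32 31 26 25 27 20 19]
126 [35 32 31 28 27 27 26 22 26 28 26 24] [34 27 30 31 27 32 25 28 26 23 25 23]
127 [33 28 28 29 27 31 28 27 25 22 25 26] [31 31 29 29 31 30 27 25 27 28 25 27]
128 [33 29 35 31 28 33 33 28 26 29 26 27] [35 34 33 33 28 30 31 24 29 26 26 26]
129 [36 34 35 27 32 30 28 24 27 28 28 29] [34 29 31 31 32 31 26 30 25 31 26 26]
130 [36 33 31 30 31 27 26 25 32 31 29 25] [36 34 33 31 34 29 27 30 28 32 29 28]
131 [36 35 31 30 31 29 25 31 32 33 26 28] [34 32 29 31 30 32 28 26 31 28 30 31]
```

Run:
```python
from h import *
d=optics.get_image("side")
for y in(.276,.287,.30,.312):
  for z in(.20,.22,.24,.25): print(y,z,proj(d,(.4712,y,z)).round(1),end="; ")
  print()
T=optics.get_image("top");A=cv2.imread("pics/top_shut.png");B=T["image"]
df=np.abs(A.astype(float)-B).max(2)>25
n,l,st,c=cv2.connectedComponentsWithStats(df.astype(np.uint8))
for i in range(1,n):
    if st[i,4]>5: print(st[i],c[i].round(1))
```

```text
0.276 0.2 [184.9 130.5]; 0.276 0.22 [184.3 124. ]; 0.276 0.24 [183.6 117.4]; 0.276 0.25 [183.3 114.1]; 
0.287 0.2 [183.2 129.4]; 0.287 0.22 [182.6 122.9]; 0.287 0.24 [181.9 116.4]; 0.287 0.25 [181.6 113.1]; 
0.3 0.2 [181.2 128.1]; 0.3 0.22 [180.6 121.7]; 0.3 0.24 [179.9 115.1]; 0.3 0.25 [179.6 111.8]; 
0.312 0.2 [179.4 126.9]; 0.312 0.22 [178.8 120.5]; 0.312 0.24 [178.1 114. ]; 0.312 0.25 [177.8 110.8]; 
[149 179  16  11  98] [155.6 181.9]
[170 325   5   2   7] [172.1 325.6]
```

Sliding the finger back in y hardly changes its image row, so the offset is vertical. The tip stands at about z 0.238 by the cameras with the reported TCP at 0.2176, so the real tip is 20 mm above the reported TCP (34 mm off the stated geometry). I trust the cameras, since the bench reads z≈0 in them, and go lower, watching the force.

Call:
send_rows(
  delta_pos=[
    [0,0,-0.8],
    [0,0,-0.8],
    [0,0,-0.8],
    [0,0,-0.8],
    [0,0,-0.6],
    [0,0,-0.4],
    [0,0,-0.2],
    [0,0,0],
  ],
  twist=[
    [0,0,0],
    [0,0,0],
    [0,0,0],
    [0,0,0],
    [0,0,0],
    [0,0,0],
    [0,0,0],
    [0,0,0],
  ],
  claw=1,
)

```text
time_s: 7.13
position: [0.4715, 0.2871, 0.1081]
ee_rot: [-3.14, 0.001, 1.552]
wrist_force: [0.2, -1.1, 0.6]
width: 0.085
finger_force: 0.0
```

Call:
send_rows(
  delta_pos=[
    [0,0,-0.1],
    [0,0,-0.06],
    [0,0,0],
    [0,0,0],
  ],
  twist=[
    [0,0,0],
    [0,0,0],
    [0,0,0],
    [0,0,0],
  ],
)

```text
time_s: 7.47
position: [0.4725, 0.2877, 0.1057]
ee_rot: [3.141, -0.001, 1.552]
wrist_force: [0.5, 0.1, -0.8]
width: 0.0854
finger_force: 0.0
```

Call:
send_rows(
  delta_pos=[
    [0,0,0],
    [0,0,0],
    [0,0,0],
    [0,0,0],
    [0,0,0],
    [0,0,0],
    [0,0,0],
    [0,0,0],
  ],
  twist=[
    [0,0,0],
    [0,0,0],
    [0,0,0],
    [0,0,0],
    [0,0,0],
    [0,0,0],
    [0,0,0],
    [0,0,0],
  ],
  claw=0,
)

```text
time_s: 8.13
position: [0.4726, 0.2874, 0.1053]
ee_rot: [3.141, -0.0, 1.552]
wrist_force: [0.6, 0.7, 1.1]
width: 0.0179
finger_force: 58.5
```

Gripped (58 N, width 18 mm). Lifting clear and carrying it to in front of the empty hook.

Call:
send_rows(
  delta_pos=[
    [0,0,0.2],
    [0,0,0.5],
    [0,0,0.8],
    [0,0,0.8],
    [0,0,0.7],
    [0,0,0.4],
    [0,0,0],
    [0,0,0],
  ],
  twist=[
    [0,0,0],
    [0,0,0],
    [0,0,0],
    [0,0,0],
    [0,0,0],
    [0,0,0],
    [0,0,0],
    [0,0,0],
  ],
)

```text
time_s: 8.8
position: [0.4718, 0.2873, 0.1897]
ee_rot: [-3.141, 0.0, 1.552]
wrist_force: [-0.5, 0.6, -2.6]
width: 0.018
finger_force: 59.0
```

Call:
send_rows(
  delta_pos=[
    [0,-0.5,0],
    [0.1,-1,0],
    [0.1,-1,0],
    [0.1,-1,0],
    [0.1,-1,0],
    [0.1,-1,0],
    [0.1,-1,0],
    [0.1,-1,0],
  ],
  twist=[
    [0,0,0],
    [0,0,0],
    [0,0,0],
    [0,0,0],
    [0,0,0],
    [0,0,0],
    [0,0,0],
    [0,0,0],
  ],
)

```text
time_s: 9.47
position: [0.4879, 0.0972, 0.1884]
ee_rot: [-3.138, 0.001, 1.551]
wrist_force: [0.4, 0.0, -1.6]
width: 0.0178
finger_force: 59.0
```

Call:
send_rows(
  delta_pos=[
    [0.1,-0.8,0],
    [0.1,-0.5,0],
    [0,-0.22,0],
    [0,0,0],
    [0,0,0],
    [0,0,0],
  ],
  twist=[
    [0,0,0],
    [0,0,0],
    [0,0,0],
    [0,0,0],
    [0,0,0],
    [0,0,0],
  ],
)

```text
time_s: 9.97
position: [0.4939, 0.0635, 0.1894]
ee_rot: [-3.14, -0.001, 1.554]
wrist_force: [0.1, 0.2, -2.1]
width: 0.0176
finger_force: 59.0
```

Call:
send_rows(
  delta_pos=[
    [0,0,-0.5],
    [0,0,-0.5],
    [0,0,-0.4],
    [0,0,-0.18],
    [0,0,0],
    [0,0,0],
    [0,0,0],
  ],
  twist=[
    [0,0,0],
    [0,0,0],
    [0,0,0],
    [0,0,0],
    [0,0,0],
    [0,0,0],
    [0,0,0],
  ],
)

```text
time_s: 10.55
position: [0.4952, 0.0621, 0.1511]
ee_rot: [3.14, -0.0, 1.552]
wrist_force: [0.1, 0.6, -1.9]
width: 0.0179
finger_force: 59.0
```

Run:
```python
from ov import *
s=robot.sense();p=s["position"];print(p,s["wrist_force"])
S=optics.get_image("side");T=optics.get_image("top")
o=np.zeros((600,800,3),np.uint8)
def show(d,u0,v0,w,h,k,ov):
    im=cv2.resize(d["image"][v0:v0+h,u0:u0+w],(w*k,h*k),interpolation=cv2.INTER_CUBIC); im=cv2.convertScaleAbs(im,alpha=1.5)
    if ov:
        plate(d,k,u0,v0,im,.165)
        for z in(.048,.159,.168,.196): # expected tip, neck bottom, neck top, cap
            q=(proj(d,(p[0],p[1]+.0005,z))+.5-[u0,v0])*k; cv2.circle(im,tuple(int(v) for v in q),2,(0,255,0),-1)
    return im
for j in(0,1):
    o[:344,400*j:400*j+400]=show(S,225,138,50,43,8,j)
    o[350:590,400*j:400*j+400]=show(T,225,160,50,30,8,j)
cv2.imwrite("pics/l1.png",o); cv2.imwrite("pics/side_l.png",S["image"])
```

```text
[0.4951552  0.06208564 0.15109319] [ 0.08670018  0.55499982 -1.88555003]
```

View pics/l1.png

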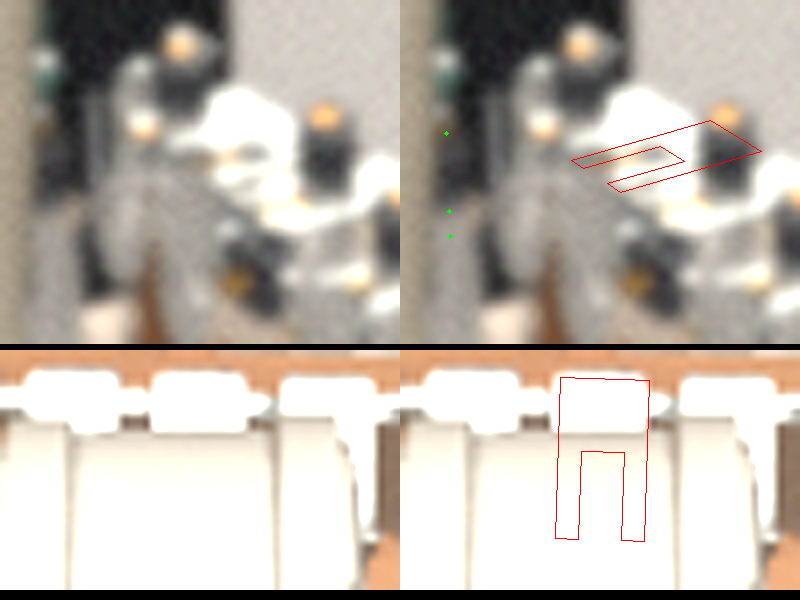

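The picture shows the held handpiece at the left by the pole (collar panel (60,130-195), steel from ~(60,205)). The empty plate's slot shadow at (250,155) fits the 0.165 outline. I'll check the neck height by profile against the initial picture.

Run:
```python
from ov import *
S=optics.get_image("side"); A=cv2.imread("pics/side1.png").mean(2); B=cv2.imread("pics/side_l.png").mean(2)
def prof(I,x,y,tip,n):
    q=np.array([proj(S,(x,y,tip+h/1e3)) for h in range(90,156,3)])
    r=[np.mean([I[int(round(v)),int(round(u+k))] for k in(-1,0,1)]) for u,v in q]
    print(n,q[0].round(1),q[-1].round(1)); print([f"{h}:{int(a)}" for h,a in zip(range(90,156,3),r)])
prof(A,.4725,.288,.0028,"stand")
prof(B,.4952,.0626,.0486,"held")
prof(B,.4982,.0626,.0486,"held+3mm")
print(B[150:175,225:242].astype(int))
```

```text
stand [186.7 162.3] [184.8 143.1]
['90:135', '93:133', '96:133', '99:140', '102:160', '105:184', '108:165', '111:129', '114:106', '117:96', '120:84', '123:67', '126:54', '129:54', '132:47', '135:49', '138:54', '141:67', '144:83', '147:103', '150:102', '153:71']
held [231.2 173.9] [230.2 152.3]
['90:105', '93:105', '96:104', '99:105', '102:105', '105:103', '108:106', '111:106', '114:104', '117:98', '120:84', '123:68', '126:53', '129:45', '132:39', '135:47', '138:52', '141:55', '144:56', '147:59', '150:67', '153:76']
held+3mm [232.2 173.6] [231.2 152. ]
['90:104', '93:104', '96:102', '99:103', '102:104', '105:102', '108:101', '111:102', '114:102', '117:89', '120:74', '123:57', '126:44', '129:34', '132:36', '135:44', '138:50', '141:48', '144:48', '147:49', '150:53', '153:58']
[[109 108  98  91  78  65  46  31  22  28  44  57  58  63  88 106 111]
 [111 104 104  91  93  80  58  29  23  24  43  60  59  62  88 109 123]
 [109 103 101  92  91  81  58  36  21  22  42  64  62  59  84 109 143]
 [105 106  99  92  79  67  56  36  24  29  42  66  63  61  79 103 146]
 [107 105  99  89  69  59  50  3
[... 759 characters left out ...]
 94  91  91  94  99 102  99  91  78  77  89 103 110 124 124]
 [106  96  97  91  98 104 103 105  98  84  66  63  86 102 112 120 119]
 [105 103  94  88  96 107 106 105  95  76  59  60  82 101 112 118 114]
 [107 101  96  93 101 106 106 106  93  76  52  54  77  95 108 110 108]
 [106 100  94  92  97 102 105 103  97  75  53  45  65  90 105 109 103]
 [106  99  97  91  94 104 107 105  99  81  57  41  55  83  99 107 103]
 [108 102  92  89  93 105 107 103  99  85  56  40  48  76  93 100  99]
 [106 102  94  87  96 104 107 101  98  85  61  39  36  56  83  90  88]
 [107 101  93  86  93 102 109 104 100  89  60  38  31  46  62  74  74]
 [105 104  94  88  93 103 108 106  99  93  65  45  44  56  74  79  73]]
```

The collar edge sits at the modelled height in both pictures, so TCP z≈0.151 puts the neck level with a plate top of 0.165. Approaching the mouth.

Call:
send_rows(
  delta_pos=[
    [0.4,0.04,0],
    [0.5,0,0],
    [0.4,0,0],
    [0.3,0,0],
    [0,0,0],
    [0,0,0],
    [0,0,0],
  ],
  twist=[
    [0,0,0],
    [0,0,0],
    [0,0,0],
    [0,0,0],
    [0,0,0],
    [0,0,0],
    [0,0,0],
  ],
)

```text
time_s: 11.28
position: [0.5339, 0.0628, 0.1504]
ee_rot: [-3.141, 0.0, 1.552]
wrist_force: [-0.2, -0.4, -2.3]
width: 0.0179
finger_force: 58.9
```

Call:
send_rows(
  delta_pos=[
    [0.1,0,0],
    [0.1,0,0],
    [0.1,0,0],
    [0.1,0,0],
    [0,0,0],
    [0,0,0],
  ],
  twist=[
    [0,0,0],
    [0,0,0],
    [0,0,0],
    [0,0,0],
    [0,0,0],
    [0,0,0],
  ],
)

```text
time_s: 11.78
position: [0.5447, 0.0628, 0.1505]
ee_rot: [-3.142, 0.0, 1.552]
wrist_force: [0.1, -0.4, -1.7]
width: 0.0181
finger_force: 58.9
```

Call:
send_rows(
  delta_pos=[
    [0.1,0,0],
    [0.1,0,0],
    [0,0,0],
    [0,0,0],
  ],
  twist=[
    [0,0,0],
    [0,0,0],
    [0,0,0],
    [0,0,0],
  ],
)

```text
time_s: 12.12
position: [0.5497, 0.0629, 0.1505]
ee_rot: [3.142, 0.0, 1.552]
wrist_force: [-0.2, 0.3, -1.9]
width: 0.0179
finger_force: 58.9
```

Call:
send_rows(
  delta_pos=[
    [0.1,0,0],
    [0.1,0,0],
    [0,0,0],
    [0,0,0],
  ],
  twist=[
    [0,0,0],
    [0,0,0],
    [0,0,0],
    [0,0,0],
  ],
)

```text
time_s: 12.45
position: [0.5547, 0.0628, 0.1505]
ee_rot: [3.142, 0.0, 1.552]
wrist_force: [0.0, -1.2, -0.8]
width: 0.0179
finger_force: 58.9
```

In the mouth with no push-back. Feeling downward for the plate with the collar.

Call:
send_rows(
  delta_pos=[
    [0,-0.01,-0.04],
    [0,0,0],
    [0,0,0],
  ],
  twist=[
    [0,0,0],
    [0,0,0],
    [0,0,0],
  ],
)

```text
time_s: 12.7
position: [0.5545, 0.0625, 0.1494]
ee_rot: [-3.141, 0.0, 1.552]
wrist_force: [0.2, 0.1, -1.9]
width: 0.0177
finger_force: 58.9
```

Call:
send_rows(
  delta_pos=[
    [0,0,-0.04],
    [0,0,0],
    [0,0,0],
  ],
  twist=[
    [0,0,0],
    [0,0,0],
    [0,0,0],
  ],
)

```text
time_s: 12.95
position: [0.5546, 0.0626, 0.1487]
ee_rot: [3.141, -0.0, 1.552]
wrist_force: [-0.7, -0.7, -0.4]
width: 0.0177
finger_force: 58.9
```

Call:
send_rows(
  delta_pos=[
    [0,0,-0.04],
    [0,0,0],
    [0,0,0],
  ],
  twist=[
    [0,0,0],
    [0,0,0],
    [0,0,0],
  ],
)

```text
time_s: 13.2
position: [0.5545, 0.0623, 0.1474]
ee_rot: [-3.141, 0.0, 1.552]
wrist_force: [0.2, -1.0, -0.9]
width: 0.0179
finger_force: 59.0
```

Call:
send_rows(
  delta_pos=[
    [0,0,-0.04],
    [0,0,0],
    [0,0,0],
  ],
  twist=[
    [0,0,0],
    [0,0,0],
    [0,0,0],
  ],
)

```text
time_s: 13.45
position: [0.5545, 0.0623, 0.1466]
ee_rot: [-3.142, 0.0, 1.552]
wrist_force: [-0.8, -1.2, -0.3]
width: 0.0182
finger_force: 59.0
```

Call:
send_rows(
  delta_pos=[
    [0,0,-0.04],
    [0,0,0],
    [0,0,0],
  ],
  twist=[
    [0,0,0],
    [0,0,0],
    [0,0,0],
  ],
)

```text
time_s: 13.7
position: [0.5546, 0.0623, 0.1458]
ee_rot: [3.141, 0.0, 1.552]
wrist_force: [-1.6, -2.5, 2.2]
width: 0.018
finger_force: 59.1
```

Collar meets the plate at TCP z≈0.1468. Mid-neck is therefore at 0.1488, so raising there and sliding in.

Call:
send_rows(
  delta_pos=[
    [0,0,0.06],
    [0,0,0.06],
    [0,0,0],
    [0,0,0],
    [0,0,0],
  ],
  twist=[
    [0,0,0],
    [0,0,0],
    [0,0,0],
    [0,0,0],
    [0,0,0],
  ],
)

```text
time_s: 14.12
position: [0.5542, 0.0627, 0.1481]
ee_rot: [-3.141, 0.0, 1.552]
wrist_force: [-1.6, -1.4, -2.4]
width: 0.0181
finger_force: 59.1
```

Call:
send_rows(
  delta_pos=[
    [0.08,0,0],
    [0.08,0,0],
    [0,0,0],
    [0,0,0],
  ],
  twist=[
    [0,0,0],
    [0,0,0],
    [0,0,0],
    [0,0,0],
  ],
)

```text
time_s: 14.45
position: [0.5564, 0.0621, 0.1478]
ee_rot: [-3.136, 0.001, 1.551]
wrist_force: [-5.5, -2.2, 0.4]
width: 0.0182
finger_force: 59.2
```

Some resistance (x -5.5 N, y -2.2 N): touching the +y flank. Easing in -y.

Call:
send_rows(
  delta_pos=[
    [0,-0.05,0.01],
    [0,0,0],
    [0,0,0],
    [0,0,0],
  ],
  twist=[
    [0,0,0],
    [0,0,0],
    [0,0,0],
    [0,0,0],
  ],
)

```text
time_s: 14.78
position: [0.5564, 0.0619, 0.148]
ee_rot: [-3.137, -0.001, 1.552]
wrist_force: [-5.1, -1.3, -1.0]
width: 0.0182
finger_force: 59.2
```

Call:
send_rows(
  delta_pos=[
    [0,-0.03,0.01],
    [0,0,0],
    [0,0,0],
    [0,0,0],
  ],
  twist=[
    [0,0,0],
    [0,0,0],
    [0,0,0],
    [0,0,0],
  ],
)

```text
time_s: 15.12
position: [0.5565, 0.0618, 0.1482]
ee_rot: [-3.137, -0.001, 1.553]
wrist_force: [-6.2, 0.7, -1.0]
width: 0.0183
finger_force: 59.1
```

Call:
send_rows(
  delta_pos=[
    [0.04,0.04,0.02],
    [0.04,0,0],
    [0,0,0],
    [0,0,0],
  ],
  twist=[
    [0,0,0],
    [0,0,0],
    [0,0,0],
    [0,0,0],
  ],
)

```text
time_s: 15.45
position: [0.5567, 0.0619, 0.1481]
ee_rot: [-3.133, -0.0, 1.552]
wrist_force: [-7.5, -0.4, -1.3]
width: 0.0179
finger_force: 59.1
```

Call:
send_rows(
  delta_pos=[
    [0.04,0,0],
    [0.02,0,0],
    [0,0,0],
    [0,0,0],
  ],
  twist=[
    [0,0,0],
    [0,0,0],
    [0,0,0],
    [0,0,0],
  ],
)

```text
time_s: 15.78
position: [0.5569, 0.0619, 0.1478]
ee_rot: [-3.13, -0.0, 1.552]
wrist_force: [-10.5, 0.3, -0.8]
width: 0.0179
finger_force: 59.3
```

It's a stiff stop at x 0.557, centred sideways and tilting slightly. That is not the wire: it looks like the collar wedged in the flared mouth, with the downward touch at 0.1468 being the fingertips. I'll back off, raise 5 mm and try again.

Call:
send_rows(
  delta_pos=[
    [-0.24,0,0],
    [-0.3,0,0],
    [0,0,0],
    [0,0.03,0.1],
    [0,0,0.1],
    [0,0,0],
    [0,0,0],
    [0,0,0],
  ],
  twist=[
    [0,0,0],
    [0,0,0],
    [0,0,0],
    [0,0,0],
    [0,0,0],
    [0,0,0],
    [0,0,0],
    [0,0,0],
  ],
)

```text
time_s: 16.45
position: [0.549, 0.0624, 0.1547]
ee_rot: [3.141, -0.0, 1.552]
wrist_force: [0.1, -0.1, -3.0]
width: 0.018
finger_force: 59.1
```

Call:
send_rows(
  delta_pos=[
    [0,-0.01,-0.04],
    [0.08,0,0],
    [0.08,0,0],
    [0.08,0,0],
    [0,0,0],
    [0,0,0],
    [0,0,0],
  ],
  twist=[
    [0,0,0],
    [0,0,0],
    [0,0,0],
    [0,0,0],
    [0,0,0],
    [0,0,0],
    [0,0,0],
  ],
)

```text
time_s: 17.03
position: [0.5545, 0.0621, 0.1534]
ee_rot: [-3.141, 0.0, 1.552]
wrist_force: [1.2, 0.4, -2.4]
width: 0.0179
finger_force: 59.1
```

Call:
send_rows(
  delta_pos=[
    [0.06,0,0],
    [0.06,0,0],
    [0,0,0],
    [0,0,0],
  ],
  twist=[
    [0,0,0],
    [0,0,0],
    [0,0,0],
    [0,0,0],
  ],
)

```text
time_s: 17.37
position: [0.5577, 0.0621, 0.1535]
ee_rot: [3.142, 0.0, 1.552]
wrist_force: [0.9, 0.1, -2.2]
width: 0.0176
finger_force: 59.1
```

Free now past the old stop. A bit further, then feel for the plate again.

Call:
send_rows(
  delta_pos=[
    [0.06,0,0],
    [0.06,0,0],
    [0,0,0],
    [0,0,0],
  ],
  twist=[
    [0,0,0],
    [0,0,0],
    [0,0,0],
    [0,0,0],
  ],
)

```text
time_s: 17.7
position: [0.5607, 0.0617, 0.1535]
ee_rot: [3.141, 0.001, 1.551]
wrist_force: [-0.3, -0.9, -1.9]
width: 0.0179
finger_force: 59.1
```

Call:
send_rows(
  delta_pos=[
    [0,0,-0.04],
    [0,0,0],
    [0,0,0],
  ],
  twist=[
    [0,0,0],
    [0,0,0],
    [0,0,0],
  ],
)

```text
time_s: 17.95
position: [0.5605, 0.0619, 0.1524]
ee_rot: [-3.142, 0.0, 1.552]
wrist_force: [-0.1, -1.0, -1.9]
width: 0.0178
finger_force: 59.1
```

Call:
send_rows(
  delta_pos=[
    [0,0,-0.04],
    [0,0,0],
    [0,0,0],
  ],
  twist=[
    [0,0,0],
    [0,0,0],
    [0,0,0],
  ],
)

```text
time_s: 18.2
position: [0.5604, 0.062, 0.1514]
ee_rot: [-3.141, 0.0, 1.552]
wrist_force: [0.7, -0.9, -2.7]
width: 0.0182
finger_force: 59.1
```

Call:
send_rows(
  delta_pos=[
    [0,0,-0.04],
    [0,0,0],
    [0,0,0],
  ],
  twist=[
    [0,0,0],
    [0,0,0],
    [0,0,0],
  ],
)

```text
time_s: 18.45
position: [0.5605, 0.062, 0.1504]
ee_rot: [-3.141, 0.0, 1.552]
wrist_force: [0.1, -0.6, -1.3]
width: 0.0181
finger_force: 59.1
```

Call:
send_rows(
  delta_pos=[
    [0,0,-0.04],
    [0,0,0],
    [0,0,0],
  ],
  twist=[
    [0,0,0],
    [0,0,0],
    [0,0,0],
  ],
)

```text
time_s: 18.7
position: [0.5606, 0.062, 0.1496]
ee_rot: [3.142, 0.0, 1.552]
wrist_force: [-0.9, -0.8, -1.7]
width: 0.0181
finger_force: 59.1
```

Call:
send_rows(
  delta_pos=[
    [0,0,-0.04],
    [0,0,0],
    [0,0,0],
  ],
  twist=[
    [0,0,0],
    [0,0,0],
    [0,0,0],
  ],
)

```text
time_s: 18.95
position: [0.5606, 0.0621, 0.1489]
ee_rot: [3.141, -0.0, 1.552]
wrist_force: [-1.2, -1.4, 2.1]
width: 0.018
finger_force: 59.3
```

Call:
send_rows(
  delta_pos=[
    [0,0,-0.04],
    [0,0,0],
    [0,0,0],
  ],
  twist=[
    [0,0,0],
    [0,0,0],
    [0,0,0],
  ],
)

```text
time_s: 19.2
position: [0.5607, 0.0621, 0.1481]
ee_rot: [3.141, -0.0, 1.552]
wrist_force: [-3.2, -1.2, 4.5]
width: 0.0179
finger_force: 59.6
```

Collar lands on the plate at TCP z≈0.1496, so mid-neck is at ≈0.1517. Raising and pushing in past the wire.

Call:
send_rows(
  delta_pos=[
    [0,0,0.08],
    [0,0,0.09],
    [0,0,0],
    [0,0,0],
    [0,0,0],
  ],
  twist=[
    [0,0,0],
    [0,0,0],
    [0,0,0],
    [0,0,0],
    [0,0,0],
  ],
)

```text
time_s: 19.62
position: [0.5604, 0.0622, 0.1513]
ee_rot: [-3.141, 0.0, 1.552]
wrist_force: [-1.1, -0.5, -2.4]
width: 0.0181
finger_force: 59.3
```

Call:
send_rows(
  delta_pos=[
    [0.06,0,0],
    [0.06,0,0],
    [0,0,0],
    [0,0,0],
  ],
  twist=[
    [0,0,0],
    [0,0,0],
    [0,0,0],
    [0,0,0],
  ],
)

```text
time_s: 19.95
position: [0.5632, 0.0614, 0.1512]
ee_rot: [-3.14, 0.001, 1.551]
wrist_force: [-1.6, -2.8, -3.5]
width: 0.0182
finger_force: 59.3
```

Call:
send_rows(
  delta_pos=[
    [0.06,0,0],
    [0.06,0,0],
    [0,0,0],
    [0,0,0],
  ],
  twist=[
    [0,0,0],
    [0,0,0],
    [0,0,0],
    [0,0,0],
  ],
)

```text
time_s: 20.28
position: [0.5652, 0.0608, 0.1512]
ee_rot: [-3.138, 0.002, 1.551]
wrist_force: [-4.1, -3.6, -2.0]
width: 0.0183
finger_force: 59.2
```

The wire is engaging as expected. Continuing.

Call:
send_rows(
  delta_pos=[
    [0.06,0,0],
    [0.06,0,0],
    [0,0,0],
    [0,0,0],
  ],
  twist=[
    [0,0,0],
    [0,0,0],
    [0,0,0],
    [0,0,0],
  ],
)

```text
time_s: 20.62
position: [0.5679, 0.0604, 0.151]
ee_rot: [-3.138, 0.002, 1.551]
wrist_force: [-4.3, -3.5, -2.4]
width: 0.018
finger_force: 59.2
```

Call:
send_rows(
  delta_pos=[
    [0.06,0,0],
    [0.06,0,0],
    [0,0,0],
    [0,0,0],
  ],
  twist=[
    [0,0,0],
    [0,0,0],
    [0,0,0],
    [0,0,0],
  ],
)

```text
time_s: 20.95
position: [0.5743, 0.0605, 0.1519]
ee_rot: [3.138, 0.002, 1.55]
wrist_force: [2.7, -3.4, -3.8]
width: 0.018
finger_force: 59.1
```

Past the wire (it now draws inwards). Seeking the back of the slot.

Call:
send_rows(
  delta_pos=[
    [0.06,0.02,0],
    [0,0,0],
    [0,0,0],
  ],
  twist=[
    [0,0,0],
    [0,0,0],
    [0,0,0],
  ],
)

```text
time_s: 21.2
position: [0.5764, 0.0623, 0.1527]
ee_rot: [3.137, 0.0, 1.552]
wrist_force: [3.3, -5.0, -2.7]
width: 0.018
finger_force: 59.2
```

Call:
send_rows(
  delta_pos=[
    [0.05,0,0],
    [0,0,0],
    [0,0,0],
  ],
  twist=[
    [0,0,0],
    [0,0,0],
    [0,0,0],
  ],
)

```text
time_s: 21.45
position: [0.5765, 0.0625, 0.1524]
ee_rot: [3.139, 0.0, 1.552]
wrist_force: [3.8, -4.0, -1.0]
width: 0.0179
finger_force: 59.2
```

Call:
send_rows(
  delta_pos=[
    [0.05,0,0],
    [0,0,0],
    [0,0,0],
  ],
  twist=[
    [0,0,0],
    [0,0,0],
    [0,0,0],
  ],
)

```text
time_s: 21.7
position: [0.5769, 0.0626, 0.152]
ee_rot: [3.141, -0.0, 1.552]
wrist_force: [2.2, -3.9, -0.7]
width: 0.018
finger_force: 59.3
```

Call:
send_rows(
  delta_pos=[
    [0.05,-0.04,0],
    [0,0,0],
    [0,0,0],
  ],
  twist=[
    [0,0,0],
    [0,0,0],
    [0,0,0],
  ],
)

```text
time_s: 21.95
position: [0.5778, 0.0625, 0.1516]
ee_rot: [-3.142, -0.001, 1.553]
wrist_force: [1.4, -1.4, -1.8]
width: 0.018
finger_force: 59.3
```

Call:
send_rows(
  delta_pos=[
    [0.05,0,0],
    [0,0,0],
    [0,0,0],
  ],
  twist=[
    [0,0,0],
    [0,0,0],
    [0,0,0],
  ],
)

```text
time_s: 22.2
position: [0.5788, 0.0627, 0.1514]
ee_rot: [-3.141, -0.001, 1.553]
wrist_force: [1.6, -0.7, -2.1]
width: 0.0176
finger_force: 59.3
```

Call:
send_rows(
  delta_pos=[
    [0.05,0,0],
    [0,0,0],
    [0,0,0],
  ],
  twist=[
    [0,0,0],
    [0,0,0],
    [0,0,0],
  ],
)

```text
time_s: 22.45
position: [0.5796, 0.0626, 0.1514]
ee_rot: [-3.14, -0.001, 1.553]
wrist_force: [-0.7, -0.5, -1.6]
width: 0.0179
finger_force: 59.3
```

Call:
send_rows(
  delta_pos=[
    [0.05,0,0],
    [0,0,0],
    [0,0,0],
  ],
  twist=[
    [0,0,0],
    [0,0,0],
    [0,0,0],
  ],
)

```text
time_s: 22.7
position: [0.58, 0.0625, 0.1512]
ee_rot: [-3.138, -0.001, 1.553]
wrist_force: [-3.4, 0.8, -1.7]
width: 0.0174
finger_force: 59.3
```

Back of slot found at x≈0.5796. Easing back under 1 mm and lowering until the collar carries.

Call:
send_rows(
  delta_pos=[
    [-0.1,0,0],
    [0,0,0],
    [0,0,-0.03],
    [0,0,-0.03],
    [0,0,0],
    [0,0,0],
  ],
  twist=[
    [0,0,0],
    [0,0,0],
    [0,0,0],
    [0,0,0],
    [0,0,0],
    [0,0,0],
  ],
)

```text
time_s: 23.2
position: [0.5795, 0.0615, 0.1504]
ee_rot: [3.141, 0.0, 1.552]
wrist_force: [0.3, -0.2, -2.1]
width: 0.0177
finger_force: 59.4
```

Call:
send_rows(
  delta_pos=[
    [0,0,-0.02],
    [0,0,0],
    [0,0,0],
  ],
  twist=[
    [0,0,0],
    [0,0,0],
    [0,0,0],
  ],
)

```text
time_s: 23.45
position: [0.5795, 0.0615, 0.1499]
ee_rot: [3.141, 0.0, 1.552]
wrist_force: [0.4, -0.5, -1.5]
width: 0.0182
finger_force: 59.4
```

Call:
send_rows(
  delta_pos=[
    [0,0,-0.03],
    [0,0,0],
    [0,0,0],
  ],
  twist=[
    [0,0,0],
    [0,0,0],
    [0,0,0],
  ],
)

```text
time_s: 23.7
position: [0.5795, 0.0615, 0.1494]
ee_rot: [3.141, 0.0, 1.552]
wrist_force: [0.2, -0.6, -0.3]
width: 0.0179
finger_force: 59.4
```

Call:
send_rows(
  delta_pos=[
    [0,0,-0.03],
    [0,0,0],
    [0,0,0],
  ],
  twist=[
    [0,0,0],
    [0,0,0],
    [0,0,0],
  ],
)

```text
time_s: 23.95
position: [0.5795, 0.0615, 0.1488]
ee_rot: [3.14, -0.0, 1.552]
wrist_force: [0.5, -1.1, 2.0]
width: 0.0181
finger_force: 59.4
```

Raising 0.5 mm so the plate carries just the weight, then opening.

Call:
send_rows(
  delta_pos=[
    [0,0,0.02],
    [0,0,0],
    [0,0,0],
  ],
  twist=[
    [0,0,0],
    [0,0,0],
    [0,0,0],
  ],
)

```text
time_s: 24.2
position: [0.5794, 0.0615, 0.1489]
ee_rot: [3.141, 0.0, 1.552]
wrist_force: [0.6, -1.0, 1.7]
width: 0.0177
finger_force: 59.4
```

Call:
send_rows(
  delta_pos=[
    [0,0,0],
    [0,0,0],
    [0,0,0],
    [0,0,0],
    [0,0,0],
    [0,0,0],
  ],
  twist=[
    [0,0,0],
    [0,0,0],
    [0,0,0],
    [0,0,0],
    [0,0,0],
    [0,0,0],
  ],
  claw=0.5,
)

```text
time_s: 24.7
position: [0.5789, 0.0617, 0.1486]
ee_rot: [-3.141, 0.0, 1.552]
wrist_force: [0.6, -0.2, 0.5]
width: 0.0426
finger_force: 0.0
```

Call:
send_rows(
  delta_pos=[
    [0,0,0.1],
    [0,0,0.3],
    [0,0,0.6],
    [0,0,0.8],
    [0,0,0.8],
    [0,0,0.8],
    [0,0,0.6],
    [0,0,0],
  ],
  twist=[
    [0,0,0],
    [0,0,0],
    [0,0,0],
    [0,0,0],
    [0,0,0],
    [0,0,0],
    [0,0,0],
    [0,0,0],
  ],
)

```text
time_s: 25.37
position: [0.5815, 0.0614, 0.2534]
ee_rot: [3.133, -0.001, 1.552]
wrist_force: [0.2, -0.2, 0.6]
width: 0.0429
finger_force: 0.0
```

Call:
send_rows(
  delta_pos=[
    [-0.8,0.3,0.4],
    [-0.9,0.8,0.3],
    [-0.9,1,0],
    [-0.9,1,0],
    [-0.9,1,0],
    [-0.9,1,0],
    [-0.5,1,0],
    [0,0,0],
  ],
  twist=[
    [0,0,0],
    [0,0,0],
    [0,0,0],
    [0,0,0],
    [0,0,0],
    [0,0,0],
    [0,0,0],
    [0,0,0],
  ],
)

```text
time_s: 26.03
position: [0.4293, 0.2215, 0.2654]
ee_rot: [-3.138, -0.004, 1.565]
wrist_force: [-0.5, 1.0, -0.8]
width: 0.0432
finger_force: 0.0
```

Run:
```python
from ov import *
S=optics.get_image("side");T=optics.get_image("top");s=robot.sense();print(s["time_s"],s["position"],s["width"])
a=cv2.resize(S["image"][125:200,220:290],(392,420),interpolation=cv2.INTER_CUBIC)
b=cv2.resize(T["image"][150:210,210:290],(400,300),interpolation=cv2.INTER_CUBIC)
o=np.zeros((600,800,3),np.uint8);o[:420,:392]=a;o[:300,400:]=b
c=cv2.imread("pics/top1.png")[150:210,210:290];o[300:,400:]=cv2.resize(c,(400,300),interpolation=cv2.INTER_CUBIC)
cv2.imwrite("pics/z1.png",o)
```

```text
26.1333 [0.43302178 0.21521961 0.2656805 ] 0.04280663033323186
```

View pics/z1.png

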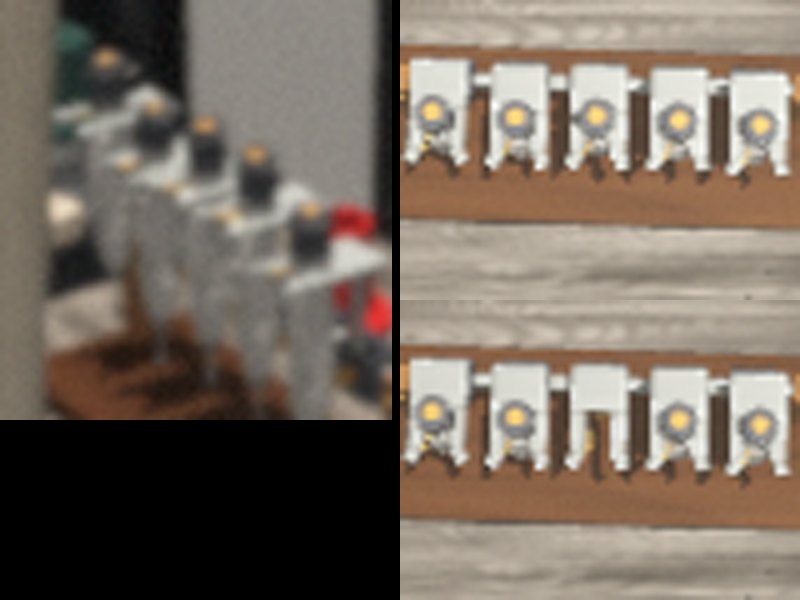

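The picture shows all five hooks filled. The new collar is at top panel (597,116) and side panel (206,125), in line with the others and upright, and the neighbours are where they were. Handing in.

Call:
send_rows(
  delta_pos=[
    [0,0,0],
    [0,0,0],
    [0,0,0],
    [0,0,0],
    [0,0,0],
    [0,0,0],
  ],
  twist=[
    [0,0,0],
    [0,0,0],
    [0,0,0],
    [0,0,0],
    [0,0,0],
    [0,0,0],
  ],
)

```text
time_s: 26.63
position: [0.4343, 0.2137, 0.2662]
ee_rot: [3.142, 0.0, 1.551]
wrist_force: [0.8, 0.3, 0.2]
width: 0.0429
finger_force: 0.0
```

```bash
python3 -c "
from h import *
print(ticket.close_job())"
```

```text
the job is handed in; nothing more can be done
None
```

The handpiece hangs by its collar at the back of the middle hook, released at about 25 s; the neighbours look unmoved in the last picture, and the job is handed in (no verdict returned), though the first grasp closed on air (the fingertips stood about 34 mm higher than stated) and the first try at the slot stopped at its mouth with about 10 N.

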